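# Nudge the weighing pan back into its seat and zero the scale

### The arm

A 6-joint arm with a two-finger parallel gripper is mounted at the origin on the work surface; the furniture and walls round the work are solid. World frame = base frame: x ahead of the robot, y to its left, z up, the work surface at z = 0. Lengths are in m, angles in rad, forces in N, time in s.
With the tool pointing down it reaches from about 0.35 to 0.775 m from the base axis. Payload 5.5 kg.
Tool frame: the origin (TCP) lies on the centre line of the jaws, within the pads' length; the fingertips stand 11 mm ahead of it and the grasp point (between the pads) lies 8 mm behind it (env.tip_extent is the distance from the TCP to the fingertips, in m); z points along the fingers, y is the line along which they close (so a half turn about z gives the same grasp; the last joint's range is limited). The gripper opens to 85 mm and grips with 20 to 120 N. Pads are 22 mm wide; open, the fingers measure 114 mm over their backs; the gripper's body (76 mm by 85 mm) begins 54 mm behind the grasp point. The pads swing forward as they close: fully open they stand 13 mm farther back than shut.
Start: joints at [-1.248, 0.313, 0.046, 1.304, 0, 1.431], TCP at [0.257, -0.515, 0.242] pointing down, gripper open.
Joint ranges: [-2.76, 2.76], [-0.86, 1.69], [-1.03, 1.26], [-2.2, 2.34], [-1.47, 1.5], [-3.14, 3.14]. Speed limits (rad/s): [2.57, 2.57, 3.14, 3.14, 3.14, 3.14].

### API

Orientations are given as a unit quaternion [w, x, y, z].
In Python, from workcell import env gives the robot as it stands.
- The arm moves only by the shell command python3 -m jog 'ROWS' [FORCE]. ROWS is JSON, a list of rows, each a list of 5 numbers: the gripper's target within -1 to 1 (shut at 1, half-way at 0, fully open at -1), then the shift along the tool's x, y, z in m, then the turn about the tool's z in degrees. In form: [[fingers, tx, ty, tz, turn], ...]. A call has 1 to 5 rows; each row shifts and turns the commanded pose from where the row before left it, along the tool's axes as they then stand; what a row does not reach is not made up. A row lasts 1/12 s, in which the tool goes at most 41.7 mm and 7.16 degrees, less where a joint would pass 70% of its speed; a pose out of reach is approached as far as the arm can. A call is refused whole if a number of a shift passes 0.0417 or a number of a turn 7.16, either way. A call with a gripper value outside its range is refused whole. The fingers move at their own pace and stop on an object; FORCE is the grip in N (left out, the last holds). Time passes only in rows, so rows that do not move let the fingers close. It gives the time, the measured TCP pose, the force, the opening and the grip force at its end, in the units of the state.
- env.get_state(): the state, without advancing time (a new reading comes with each control period).
- env.read_camera(name): name is "scene" or "top" or "wrist"; returns a dict with "img" (400x640x3 uint8, red, green, blue), "fov_y" (degrees; the focal length in pixels is half the picture's height over the tangent of half this angle, whatever the lens; pixels are square), "cx", "cy" (the principal point, pixels), "T" (4x4, takes a point from camera to world coordinates). Camera axes: x right, y up, looking along -z (the intrinsics and any distortion apply to the point x, -y, -z); pixel columns grow to the right and rows downward; lengths in m; the calibration is good to about 2 mm. A picture is of the moment at which its call begins. There is no depth.
- env.hand_in(): hands the job in; it is judged then, once.
The state is a dict: "clock": time; "joint_pos": joint angles; "qvel": joint speeds; "tau": joint torques, N m; "tcp_pos": TCP position; "orientation": TCP orientation; "wrist_force": force on the tool from outside, world axes, zero at the start; "ft_torque": the same for the moment, N m; "finger_gap": finger opening in m; "grip_force": force on a finger pad.
Only numpy, scipy, OpenCV 4.12 (cv2) and the standard library are available. Lean on these libraries where they do the work, as an engineer would, in place of code of your own. Each camera call takes 0.05 s, during which the arm holds its last target. There are 200 camera calls.

### The job

The round steel pan of the portion scale has been knocked out of its seat and lies on the scale's deck, next to the round recess it belongs in. Without picking it up, push it across the deck with the fingertips until it drops over the rim and lies flat at the bottom of the recess; then press the round zero key fully down and let it go. Do not press the oblong power key, do not press the zero key before the pan is seated, and leave the timer on the deck and everything else standing where it is.

Things in the scene. Friction and masses are not known exactly. Their poses are not given: they have to be found in the camera images.
- scale: low bench portion scale fixed to the table: black housing with a flat grey deck, 190 (x) x 320 (y) x 40 mm high. Origin: centre of its underside on the table; x points to its far edge, y along its long side to the left. The deck's top is 40 mm above the origin. The round pan seat lies in the far half (30 mm to +x, y = 0); the keypad (round key, dark window, oblong key) lies in a row along the near edge, 68 mm to -x.
- seat (a point): centre of the floor of the round recess in the deck, 101 mm across, 9 mm deep, flat floor, straight walls with a 1.5 mm chamfer at the rim; its axes are those of the scale. This floor is 31 mm above the table.
- pan: weighing pan: plain solid stainless steel disc, 96 mm across, 12 mm thick, about 0.18 kg, loose. Origin: centre of its underside, z up. It starts flat on the deck to the left or to the right of the recess, just clear of it (about 100 mm between the centres); the timer stands on the other side. Seated, its underside lies on the recess floor and its top stands 3 mm above the deck.
- zero_key (a joint): travel of the round zero key in m: 0 up, 0.005 fully down; a spring lifts it again, about 0.7 N at the start of travel to 4.2 N fully down.
- zero_key_top (a point): centre of the top of the round zero key, 24 mm across, standing 8 mm above the deck; on the scale it lies 68 mm to -x and 48 mm to +y of the origin. It is pressed straight down.
- power_key (a joint): travel of the oblong power key in m, 0 up, 0.005 fully down; not to be pressed.
- power_key_top (a point): centre of the top of the oblong power key, 11 x 27 mm, standing 8 mm above the deck; 68 mm to -x and 48 mm to -y of the scale's origin.
- timer_foot (a point): underside centre of the loose wind-up kitchen timer, 62 mm across, 44 mm high, that stands on the deck on the other side of the recess from the pan; leave it alone.
- foil_liners_foot (a point): underside centre of a stack of foil baking cups, 72 mm across, 61 mm high, on the table to the left; leave alone.
- spice_jar_foot (a point): underside centre of a spice jar, 47 mm across, 98 mm high, on the table to the right; leave alone.
- cupcake_foot (a point): underside centre of a frosted cupcake, 75 mm across, 74 mm high, on the table to the right; leave alone.
- tape_roll_foot (a point): underside centre of a roll of tape lying flat, 100 mm across, 25 mm high, on the table to the left; leave alone.
Things that resemble listed ones, but are neither listed nor needed, are in the scene too. Of the things like the pan, leave any that is brown; of the rest the larger one is meant.

How it is judged:
By the outcome, as a careful person would: the job done as asked, in the order asked, and still so for the second after the job is handed in, with the robot touching nothing.
It also fails if it takes over 48 s, if anything falls off the work surface, if the arm or the gripper's body presses on something with over 40 N, if the wrist force passes 120 N, or if a joint passes its speed limit or range.

## Working session

There is one attempt and no reset: what is moved stays moved. The work goes in short steps, Python scripts to look and compute and a shell command to move; the robot and the scene stay as the last step left them, time stands still between calls to the robot, and variables do not carry over. Pictures are saved under pics/ and viewed, at most 10 in all, crops included, and the job is handed in when it is done.

```bash
mkdir -p pics; ls; python3 - <<'E'
from workcell import env
import cv2
for n in ("scene","top"):
    c=env.read_camera(n); cv2.imwrite(f"pics/{n}0.png",c["img"][:,:,::-1]); print(n,{k:v for k,v in c.items() if k!="img"})
s=env.get_state(); print(s, env.tip_extent)
E
```

```text
pics
scene {'fov_y': 43.67466832989669, 'cx': 318.4096536527015, 'cy': 209.25267689901747, 'T': array([[ 0.80124636,  0.27656583, -0.53058045, -0.4229448 ],
       [-0.59787428,  0.33529541, -0.72809569, -1.30469608],
       [-0.02346519,  0.90060443,  0.43400582,  0.82665826],
       [ 0.        ,  0.        ,  0.        ,  1.        ]])}
top {'fov_y': 46.32418796894312, 'cx': 318.7239339218031, 'cy': 204.5872776054886, 'T': array([[ 1.79972215e-02,  9.95116837e-01, -9.70493690e-02,
         4.26298213e-01],
       [-9.99833364e-01,  1.82089192e-02,  1.29603740e-03,
        -9.34340179e-05],
       [ 3.05687276e-03,  9.70098720e-02,  9.95278725e-01,
         1.35564747e+00],
       [ 0.00000000e+00,  0.00000000e+00,  0.00000000e+00,
         1.00000000e+00]])}
{'clock': 0.1, 'joint_pos': array([-1.24762403e+00,  3.13951382e-01,  4.51167691e-02,  1.30362389e+00,
        1.09823376e-05,  1.43118177e+00]), 'qvel': array([-0.00150723, -0.00214329,  0.00270519, -0.00191396, -0.00132538,
        0.00068737]), 'tau': array([ 1.45547754e-03, -4.81728101e+01,  2.99242973e+01,  1.27594001e-02,
       -2.07231778e-04, -7.60178693e-06]), 'tcp_pos': array([ 0.25655226, -0.51410673,  0.24149309]), 'orientation': array([-8.28093553e-04,  9.73347445e-01,  2.29333951e-01, -7.07012362e-05]), 'wrist_force': array([-0.48269933,  0.35910211,  1.200578  ]), 'ft_torque': array([-0.03911542, -0.02130701, -0.02321343]), 'grip_force': 0.0, 'finger_gap': 0.0850159812538769} 0.011
```

View pics/top0.png

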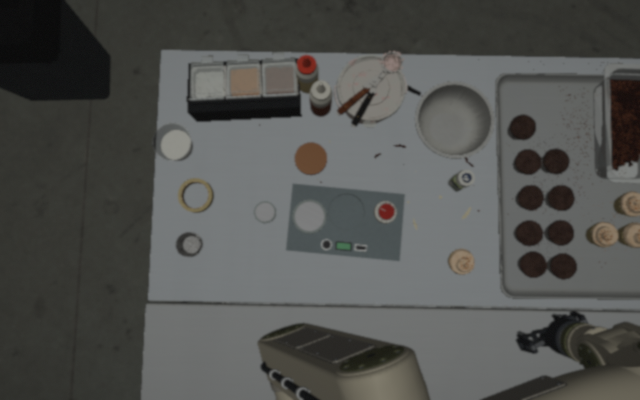

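View pics/scene0.png

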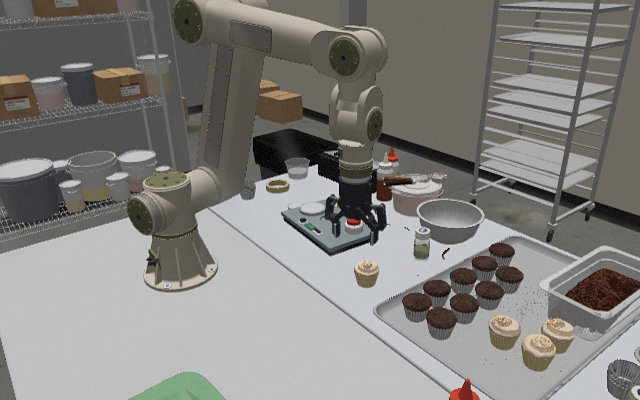

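The top view shows three candidate discs: brown at (311,158), a small grey one at (264,212), and a larger grey one on the deck at (310,216). The larger grey one is the pan, being neither brown nor the smaller. The recess is at (347,210), the timer at (386,211), the round key at (326,244) and the oblong key at (361,247). I'll confirm in an enlarged crop.

```bash
cat > h.py <<'E'
import numpy as np, cv2
def ray(c,u,v):
    f=c["img"].shape[0]/2/np.tan(np.radians(c["fov_y"])/2)
    T=c["T"]; return T[:3,3],T[:3,:3]@np.array([(u-c["cx"])/f,-(v-c["cy"])/f,-1])
def at(c,u,v,z):
    o,d=ray(c,u,v); return o+d*(z-o[2])/d[2]
def pix(c,p):
    f=c["img"].shape[0]/2/np.tan(np.radians(c["fov_y"])/2)
    q=c["T"][:3,:3].T@(np.asarray(p)-c["T"][:3,3]); return c["cx"]-f*q[0]/q[2], c["cy"]+f*q[1]/q[2]
E
python3 - <<'E'
from workcell import env
import cv2
from h import *
c=env.read_camera("top")
cv2.imwrite("pics/crop1.png",cv2.resize(c["img"][140:275,245:425,::-1],None,fx=4.4,fy=4.4,interpolation=cv2.INTER_CUBIC))
for n,u,v,z in [("pan",310,216,.052),("rec",347,210,.04),("zero",326.5,244,.048),("pow",361,247,.048),("timer",386,211,.084),("c1",292,185,.04),("c2",405,193,.04),("c3",400,260,.04),("c4",287,250,.04)]: print(n,at(c,u,v,z).round(4))
E
```

```text
pan [0.5209 0.022  0.052 ]
rec [ 0.5407 -0.0819  0.04  ]
zero [ 0.4438 -0.0255  0.048 ]
pow [ 0.4372 -0.1217  0.048 ]
timer [ 0.5361 -0.1857  0.084 ]
c1 [0.6091 0.075  0.04  ]
c2 [ 0.5921 -0.2459  0.04  ]
c3 [ 0.4031 -0.2319  0.04  ]
c4 [0.4252 0.0847 0.04  ]
```

View pics/crop1.png

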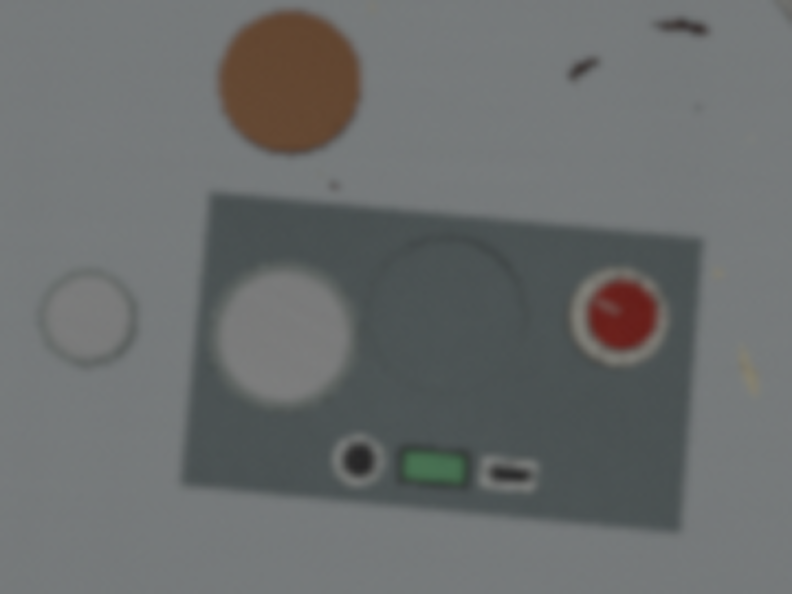

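The crop shows the larger grey disc lying on the deck left of the recess at crop (284,336), so it is the pan. The recess is at (448,315), the zero key at (358,461), the power key at (509,473) and the timer at (620,316). The corner distances match the given 320 x 190 mm.

I'll push with two half-open fingers as a cradle, with the tool's x along the push line. First I turn the tool.

```bash
python3 -m jog '[[0,0,0,0,-7],[0,0,0,0,-7],[0,0,0,0,-7],[0,0,0,0,-7],[0,0,0,0,-7]]'; python3 -m jog '[[0,0,0,0,-7],[0,0,0,0,-7],[0,0,0,0,-7],[0,0,0,0,-7],[0,0,0,0,-7]]';python3 -m jog '[[0,0,0,0,-3],[0,0,0,0,0]]'
cat > g.py <<'E'
import sys,numpy as np
from workcell import env
from scipy.spatial.transform import Rotation as R
s=env.get_state();q=s["orientation"];r=R.from_quat([*q[1:],q[0]])
print(s["clock"],s["tcp_pos"].round(4),"head",np.degrees(np.arctan2(*r.as_matrix()[1::-1,0])).round(2),"F",s["wrist_force"].round(2),"gap",round(s["finger_gap"],4))
if len(sys.argv)>1: print("shift",(r.inv().apply(np.array(eval(sys.argv[1]))-s["tcp_pos"])).round(4))
E
python3 g.py "[.509,.092,.14]"
```

```text
clock: 0.57
tcp_pos: [0.2566, -0.5143, 0.2419]
orientation: [-0.0, 0.858, 0.514, 0.0]
wrist_force: [0.5, -0.3, 0.4]
finger_gap: 0.0429
grip_force: 0.0
clock: 0.98
tcp_pos: [0.2566, -0.5143, 0.2419]
orientation: [-0.0, 0.664, 0.748, 0.0]
wrist_force: [0.8, -0.2, -0.0]
finger_gap: 0.0428
grip_force: 0.0
clock: 1.15
tcp_pos: [0.2566, -0.5144, 0.242]
orientation: [-0.0, 0.646, 0.764, 0.0]
wrist_force: [-0.1, -1.0, 0.5]
finger_gap: 0.0429
grip_force: 0.0
1.15 [ 0.2566 -0.5144  0.242 ] head 99.59 F [-0.12 -0.99  0.51] gap 0.0429
shift [0.5558 0.3498 0.1023]
```

```bash
for i in 1; do python3 -m jog '[[0,0.03,0.019,0,0],[0,0.03,0.019,0,0],[0,0.03,0.019,0,0],[0,0.03,0.019,0,0],[0,0.03,0.019,0,0]]'; python3 -m jog '[[0,0.03,0.019,0,0],[0,0.03,0.019,0,0],[0,0.03,0.019,0,0],[0,0.03,0.019,0,0],[0,0.03,0.019,0,0]]'; python3 -m jog '[[0,0.03,0.019,0,0],[0,0.03,0.019,0,0],[0,0.03,0.019,0,0],[0,0.03,0.019,0,0],[0,0.03,0.019,0,0]]'; python3 -m jog '[[0,0.03,0.019,0,0],[0,0.03,0.019,0,0],[0,0.03,0.019,0,0],[0,0,0,0,0],[0,0,0,0,0]]'; done | grep -E 'clock|tcp'; python3 g.py "[.509,.092,.14]"
python3 - <<'E'
from workcell import env
from h import *
c=env.read_camera("wrist"); cv2.imwrite("pics/w1.png",c["img"][:,:,::-1]); print(c["T"].round(4),c["fov_y"])
for p in [(.5203,.0225,.052),(.5374,-.0813,.04),(.4438,-.0265,.048),(.4372,-.1217,.048)]: print(pix(c,p))
E
```

```text
clock: 1.57
tcp_pos: [0.3258, -0.3493, 0.2421]
clock: 1.98
tcp_pos: [0.3947, -0.1856, 0.2423]
clock: 2.4
tcp_pos: [0.4636, -0.0218, 0.2423]
clock: 2.82
tcp_pos: [0.5049, 0.0763, 0.2418]
2.8167 [0.5049 0.0763 0.2418] head 99.65 F [ 0.26 -0.11 -0.22] gap 0.0424
shift [0.0148 0.0068 0.1018]
[[ 0.986  -0.1598 -0.0482  0.4933]
 [ 0.1669  0.9417  0.292   0.1521]
 [-0.0013 -0.2959  0.9552  0.3732]
 [ 0.      0.      0.      1.    ]] 59.09389605649029
(np.float64(320.4671943279393), np.float64(231.40965194384353))
(np.float64(319.4518594028902), np.float64(315.9297607115775))
(np.float64(238.39677818565627), np.float64(262.1766396959272))
(np.float64(223.4445818079874), np.float64(338.3271733497131))
```

View pics/w1.png

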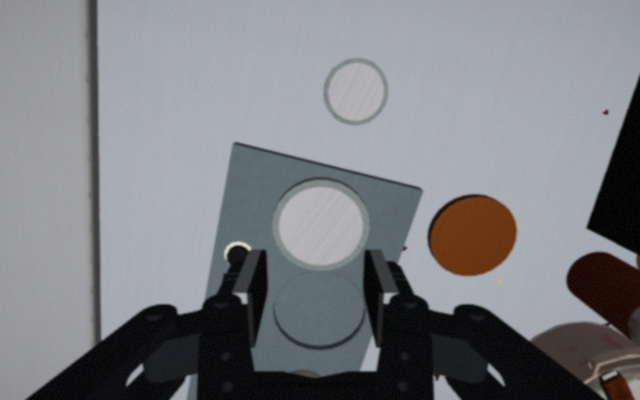

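The wrist view shows the pan at (321,224), the recess at (319,309) and the zero key at (238,252). All three lie 7–10 px (about 6 mm) toward +y of my prediction, so I'll start the push with extra margin and check again.

```bash
(python3 -m jog '[[0,0.022,0.007,0.03,0],[0,0,0,0.04,0],[0,0,0,0.04,0],[0,0,0,0.03,0],[0,0,0,0.02,0]]'; python3 -m jog '[[0,0,0,0.02,0],[0,0,0,0,0],[0,0,0,0,0]]' )| grep -E 'clock|tcp|wrist_f'; python3 g.py "[.508,.098,.054]"
python3 - <<'E'
from workcell import env
from h import *
c=env.read_camera("wrist"); cv2.imwrite("pics/w2.png",c["img"][:,:,::-1])
E
```

```text
clock: 3.28
tcp_pos: [0.5054, 0.096, 0.0791]
wrist_force: [-1.5, 0.1, 0.1]
clock: 3.53
tcp_pos: [0.5068, 0.0962, 0.0617]
wrist_force: [-0.4, -0.8, 0.5]
3.5333 [0.5068 0.0962 0.0617] head 99.37 F [-0.39 -0.79  0.52] gap 0.043
shift [0.0016 0.0015 0.0077]
```

View pics/w2.png

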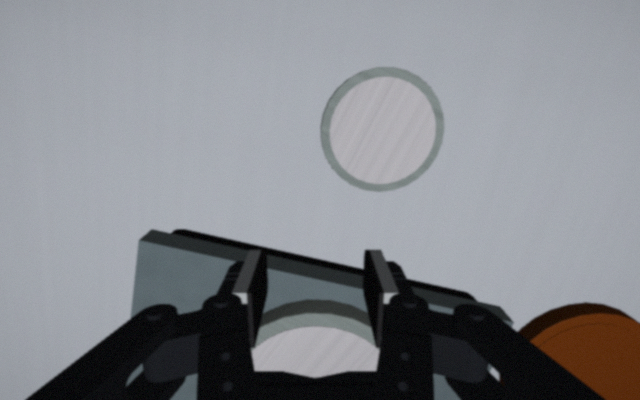

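The pan is centred between the fingers (near x 315), with its rim ahead of them. I'll lower and push gently.

```bash
python3 -m jog '[[0,0,0,0.004,0],[0,0,0,0.004,0],[0,0,0,0,0],[0,0,0,0,0]]'| grep -E 'clock|tcp|wrist_f'; python3 -m jog '[[0,-0.005,0,0,0],[0,-0.005,0,0,0],[0,-0.004,0,0,0],[0,-0.004,0,0,0],[0,-0.004,0,0,0]]'| grep -E 'clock|tcp|wrist_f'; python3 -m jog '[[0,-0.004,0,0,0],[0,-0.004,0,0,0],[0,-0.004,0,0,0],[0,-0.004,0,0,0],[0,-0.004,0,0,0]]'| grep -E 'clock|tcp|wrist_f'
python3 - <<'E'
from workcell import env
from h import *
c=env.read_camera("wrist");a=c["img"]; d=env.read_camera("top")["img"][170:270,260:420]
b=cv2.resize(d,None,fx=5,fy=5,interpolation=cv2.INTER_CUBIC)[:,80:720]
cv2.imwrite("pics/p3.png",cv2.resize(np.vstack([a[200:],b])[:,:,::-1],None,fx=.85,fy=.85))
E
```

```text
clock: 3.92
tcp_pos: [0.5083, 0.0974, 0.0548]
wrist_force: [-0.0, -0.2, 0.2]
clock: 4.33
tcp_pos: [0.5117, 0.0753, 0.0543]
wrist_force: [0.2, 0.8, -0.1]
clock: 4.75
tcp_pos: [0.515, 0.0556, 0.0543]
wrist_force: [-0.1, 0.0, 1.1]
```

View pics/p3.png

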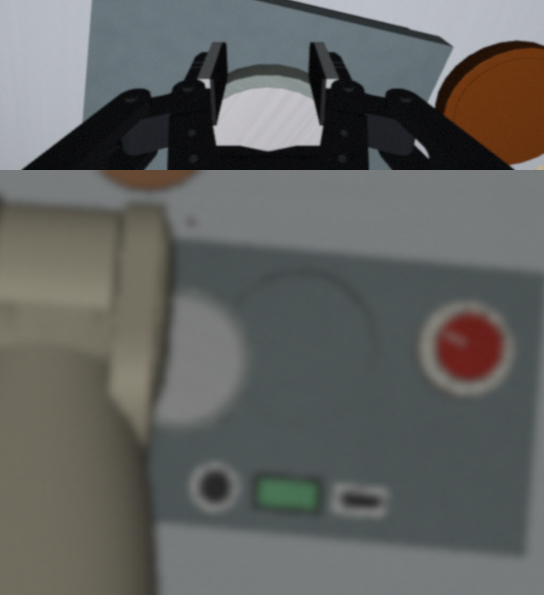

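The pan is following the fingers: its right edge has moved from about column 325 to 334 in the top view, some 24 mm. I'll continue to the seat.

```bash
python3 g.py "[.5287,-.0285,.0543]"; for k in 1 2; do python3 -m jog '[[0,-0.005,0,0,0],[0,-0.005,0,0,0],[0,-0.005,0,0,0],[0,-0.005,0,0,0],[0,-0.005,0,0,0]]'| grep -E 'clock|tcp|wrist_f'; done; python3 -m jog '[[0,-0.004,0,0,0],[0,-0.004,0,0,0],[0,-0.004,0,0,0],[0,-0.004,0,0,0],[0,-0.004,0,0,0]]'| grep -E 'clock|tcp|wrist_f';  python3 g.py "[.5287,-.0285,.0543]"
python3 - <<'E'
from workcell import env
from h import *
c=env.read_camera("wrist");a=c["img"]; d=env.read_camera("top")["img"][170:270,260:420]
b=cv2.resize(d,None,fx=5,fy=5,interpolation=cv2.INTER_CUBIC)[:,80:720]
cv2.imwrite("pics/p4.png",cv2.resize(np.vstack([a[200:],b])[:,:,::-1],None,fx=.85,fy=.85))
E
```

```text
4.85 [0.5151 0.0552 0.0543] head 99.47 F [0.75 0.34 1.02] gap 0.0427
shift [-0.0848 -0.0004  0.    ]
clock: 5.27
tcp_pos: [0.5192, 0.0308, 0.0543]
wrist_force: [-0.6, 1.5, -0.3]
clock: 5.68
tcp_pos: [0.5233, 0.0061, 0.0543]
wrist_force: [0.2, 0.4, 1.0]
clock: 6.1
tcp_pos: [0.5266, -0.0133, 0.0543]
wrist_force: [-0.2, 1.1, 1.4]
6.1 [ 0.5266 -0.0133  0.0543] head 99.52 F [-0.22  1.13  1.43] gap 0.0426
shift [-0.0153 -0.0004  0.    ]
```

View pics/p4.png

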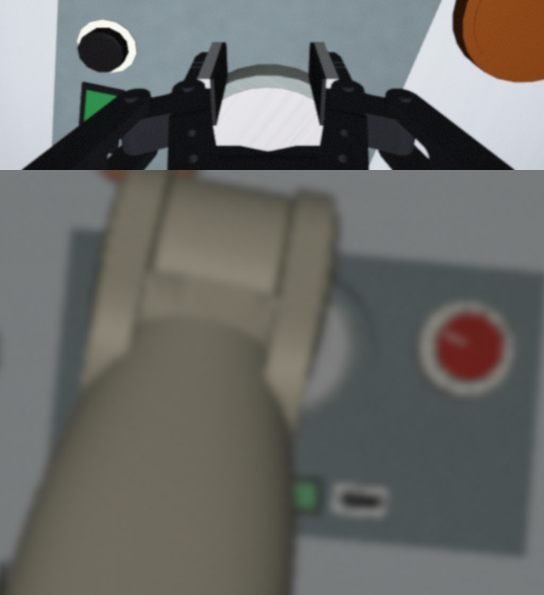

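The pan's right edge is at crop (352,350), still about 15 mm short of the recess's far edge near (378,350). I'll make the last stretch in small steps, watching the force.

```bash
python3 -m jog '[[0,-0.003,0,0,0],[0,-0.003,0,0,0],[0,-0.003,0,0,0],[0,0,0,0,0]]'| grep -E 'clock|tcp|wrist_f'; for k in 1 2 3; do python3 -m jog '[[0,-0.001,0,0,0],[0,-0.001,0,0,0],[0,0,0,0,0]]'| grep -E 'tcp|wrist_f';done
python3 - <<'E'
from workcell import env
from h import *
c=env.read_camera("wrist");a=c["img"]; d=env.read_camera("top")["img"][170:270,260:420]
b=cv2.resize(d,None,fx=5,fy=5,interpolation=cv2.INTER_CUBIC)[:,80:720]
cv2.imwrite("pics/p5.png",cv2.resize(np.vstack([a[200:],b])[:,:,::-1],None,fx=.85,fy=.85))
E
```

```text
clock: 6.53
tcp_pos: [0.5281, -0.0225, 0.0542]
wrist_force: [-0.7, 0.0, 0.7]
tcp_pos: [0.5284, -0.0241, 0.0543]
wrist_force: [-0.1, 0.2, -0.2]
tcp_pos: [0.5288, -0.0261, 0.0543]
wrist_force: [-0.8, -0.2, -0.1]
tcp_pos: [0.5291, -0.028, 0.0543]
wrist_force: [-0.1, 1.3, 0.8]
```

View pics/p5.png

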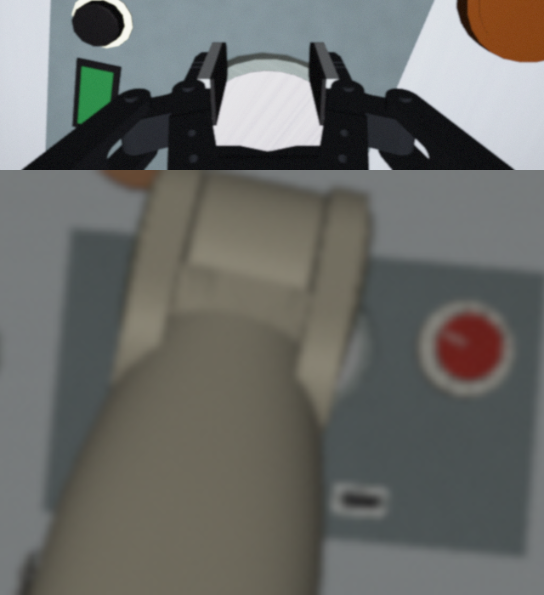

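The pan's visible side band has become thinner, so it has either dropped or tilted. I'll back off, lift and look.

```bash
python3 -m jog '[[0,0.006,0,0,0],[0,0.004,0,-0.03,0],[0,0.03,0,-0.04,0],[0,0.03,0,-0.04,0],[0,0.03,0,0,0]]'| grep -E 'clock|tcp|wrist_f'; python3 -m jog '[[0,0,0,0,0],[0,0,0,0,0]]'| grep -E 'clock|tcp'
python3 - <<'E'
from workcell import env
from h import *
c=env.read_camera("wrist");a=c["img"]
pn=pix(c,(.5374,-.0813,.043));print(pn,pix(c,(.4438,-.0265,.048)),pix(c,(.4372,-.1217,.048)))
cv2.imwrite("pics/w6.png",a[:,:,::-1])
E
```

```text
clock: 7.8
tcp_pos: [0.5178, 0.0613, 0.1574]
wrist_force: [2.5, 0.2, 0.2]
clock: 7.97
tcp_pos: [0.5139, 0.0624, 0.1515]
(np.float64(312.5023457127276), np.float64(368.56000570593164)) (np.float64(203.49623940168672), np.float64(299.29366054228205)) (np.float64(187.08801709922943), np.float64(395.31970533969985))
```

View pics/w6.png

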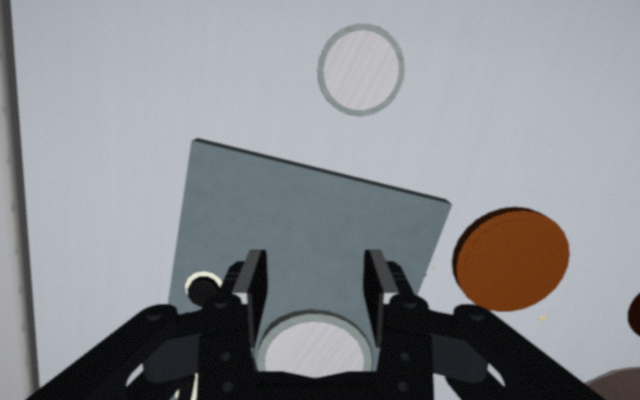

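```bash
python3 -m jog '[[1,0,0,-0.04,0],[1,-0.04,0,-0.03,0],[1,-0.04,0,0,0],[1,-0.04,0,0,0],[1,-0.04,0,0,0]]'| grep -E 'clock|tcp|wrist_f'; python3 -m jog '[[1,-0.04,0,0,0],[1,-0.03,0,0,0],[1,0,0,0,0],[1,0,0,0,0]]'| grep -E 'clock|tcp'
python3 - <<'E'
from workcell import env
from h import *
c=env.read_camera("wrist");a=c["img"]
for p in [(.5374,-.0813,.043),(.4438,-.0265,.048),(.4372,-.1217,.048)]: print(pix(c,p))
cv2.imwrite("pics/w7.png",a[:,:,::-1])
E
```

```text
clock: 8.43
tcp_pos: [0.5394, -0.0927, 0.2157]
wrist_force: [1.4, -0.1, 0.1]
clock: 8.77
tcp_pos: [0.5503, -0.1619, 0.2143]
(np.float64(314.4226490535587), np.float64(84.12013605972743))
(np.float64(202.14892361614827), np.float64(-13.470574286106341))
(np.float64(186.38411423149873), np.float64(114.50281970703351))
```

View pics/w7.png

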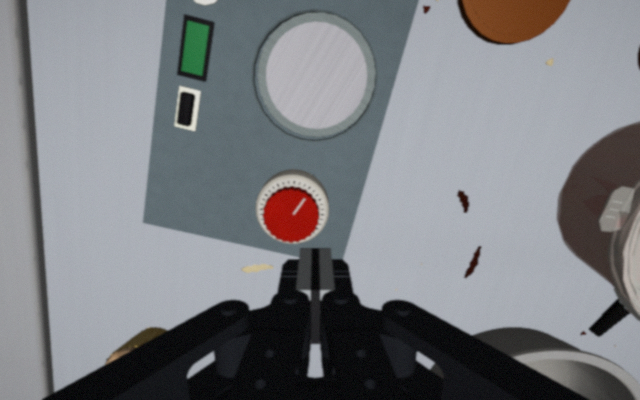

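The pan at (315,75) sits concentric within a thin, even dark ring, so it appears seated. The timer at (292,207) stands untouched. I'll confirm in a crop before pressing.

```bash
python3 g.py "[.4425,-.025,.1]"; python3 - <<'E'
from h import *
a=cv2.imread("pics/w7.png"); cv2.imwrite("pics/w7c.png",cv2.resize(a[0:150,225:400],None,fx=4,fy=4,interpolation=cv2.INTER_CUBIC))
E
```

```text
8.8167 [ 0.5501 -0.1604  0.2146] head 99.36 F [-0.65  0.43 -0.53] gap -0.0004
shift [ 0.1509 -0.0839  0.115 ]
```

View pics/w7c.png

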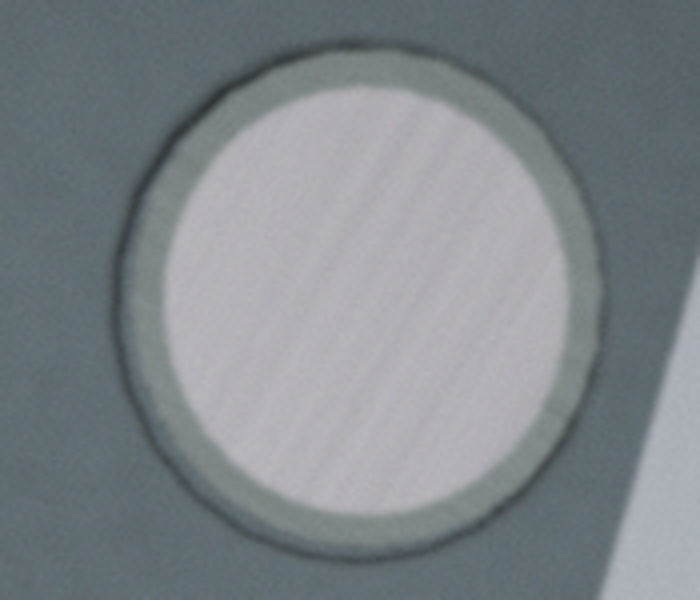

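The crop shows the pan flat inside the recess with a thin gap all round, so it is seated. Next is the zero key.

```bash
python3 -m jog '[[1,0.03,-0.0168,0,0],[1,0.03,-0.0168,0,0],[1,0.03,-0.0168,0,0],[1,0.03,-0.0168,0,0],[1,0.03,-0.0168,0,0]]'| grep -E 'clock|tcp'; python3 -m jog '[[1,0,0,0.04,0],[1,0,0,0.04,0],[1,0,0,0.035,0],[1,0,0,0,0],[1,0,0,0,0]]'| grep -E 'clock|tcp|wrist_f'; python3 g.py "[.4425,-.025,.064]"
python3 - <<'E'
from workcell import env
from h import *
a=env.read_camera("wrist")["img"]; d=env.read_camera("scene")["img"][170:290,250:410]
cv2.imwrite("pics/w8.png",cv2.resize(np.vstack([a[150:],cv2.resize(d,None,fx=4,fy=4,interpolation=cv2.INTER_CUBIC)])[:,:,::-1],None,fx=.8,fy=.8))
E
```

```text
clock: 9.23
tcp_pos: [0.4412, -0.0231, 0.2154]
clock: 9.65
tcp_pos: [0.4409, -0.0239, 0.0999]
wrist_force: [0.5, 0.0, 0.3]
9.65 [ 0.4409 -0.0239  0.0999] head 99.61 F [0.47 0.02 0.33] gap 0.0001
shift [-0.0014  0.0015  0.0359]
```

View pics/w8.png

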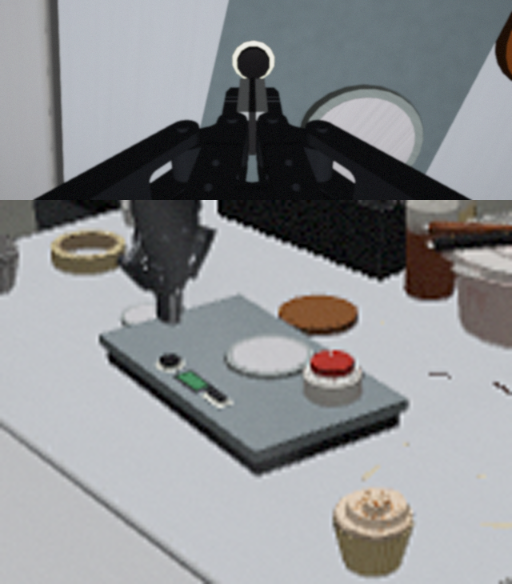

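The wrist view shows the shut tips at (252,77) and the zero key at (253,61), laterally aligned. The scene view shows the pan flush and the timer in place. I'll check the fore-aft offset by calculation; the picture budget is used up.

```bash
python3 - <<'E'
from workcell import env
from h import *
c=env.read_camera("wrist"); t=env.get_state()["tcp_pos"]
h=np.array([np.cos(np.radians(99.6)),np.sin(np.radians(99.6)),0])
for o in (0,.011): print("tip",pix(c,t-[0,0,.011]+h*o))
for o in (-.006,0,.006,.012): print("key at",o,pix(c,np.r_[t[:2],.048]+h*o))
print(at(c,316,226,.048),at(c,316,218,.048))
# black key cap centroid from image
g=c["img"][180:300,270:360].astype(int)
w=(g.min(2)>200); ys,xs=np.nonzero(w); print("white ring bbox",xs.min()+270,xs.max()+270,ys.min()+180,ys.max()+180)
E
```

```text
tip (np.float64(313.8971573974211), np.float64(269.95704129244285))
tip (np.float64(313.84297680546405), np.float64(247.5444008943096))
key at -0.006 (np.float64(314.04484498459016), np.float64(241.81966975638457))
key at 0 (np.float64(314.0232935021727), np.float64(232.11262540178924))
key at 0.006 (np.float64(314.00135604651723), np.float64(222.2317341039651))
key at 0.012 (np.float64(313.97902215513557), np.float64(212.1722834336136))
[ 0.44554316 -0.02158274  0.048     ] [ 0.44474242 -0.01683698  0.048     ]
white ring bbox 285 335 197 237
```

```bash
python3 -m jog '[[1,0,0.002,0.02,0],[1,0,0,0.014,0],[1,0,0,0,0],[1,0,0,0,0]]'| grep -E 'clock|tcp|wrist_f'; for k in 1 2 3 4; do python3 -m jog '[[1,0,0,0.002,0],[1,0,0,0,0],[1,0,0,0,0]]'| grep -E 'tcp|wrist_f'; done
```

```text
clock: 10.13
tcp_pos: [0.4461, -0.0252, 0.0682]
wrist_force: [0.5, -1.0, -0.1]
tcp_pos: [0.4461, -0.0252, 0.0659]
wrist_force: [0.3, 0.2, -0.4]
tcp_pos: [0.4453, -0.025, 0.063]
wrist_force: [-0.9, 0.6, 0.3]
tcp_pos: [0.4452, -0.0249, 0.0608]
wrist_force: [0.1, 0.4, -0.1]
tcp_pos: [0.4454, -0.025, 0.0589]
wrist_force: [-0.6, 0.3, 0.5]
```

```bash
for k in 1 2 3 4 5; do python3 -m jog '[[1,0,0,0.001,0],[1,0,0,0,0],[1,0,0,0,0]]'| grep -E 'tcp|wrist_f'; done
```

```text
tcp_pos: [0.4455, -0.025, 0.058]
wrist_force: [-0.6, -0.2, 0.4]
tcp_pos: [0.4455, -0.025, 0.057]
wrist_force: [0.7, 0.2, 2.1]
tcp_pos: [0.4455, -0.025, 0.056]
wrist_force: [-0.5, 0.6, 2.1]
tcp_pos: [0.4455, -0.025, 0.055]
wrist_force: [0.1, 0.9, 2.9]
tcp_pos: [0.4455, -0.025, 0.054]
wrist_force: [-0.5, -0.1, 4.9]
```

```bash
for k in 1 2; do python3 -m jog '[[1,0,0,0.0005,0],[1,0,0,0,0],[1,0,0,0,0]]'| grep -E 'tcp|wrist_f'; done
```

```text
tcp_pos: [0.4455, -0.025, 0.0539]
wrist_force: [-1.2, 0.6, 9.3]
tcp_pos: [0.4455, -0.025, 0.0538]
wrist_force: [-3.6, 0.7, 12.4]
```

The key has bottomed: z stopped and the force climbed past the 4.2 N spring limit. I'll release and retreat.

```bash
python3 -m jog '[[1,0,0,0,0],[1,0,0,-0.01,0],[1,0,0,-0.03,0],[1,0,0,-0.04,0],[1,0,0,-0.04,0]]'| grep -E 'clock|tcp|wrist_f'; python3 -m jog '[[1,0.04,0,-0.02,0],[1,0.04,0,0,0],[1,0.04,0,0,0],[1,0,0,0,0],[1,0,0,0,0]]'| grep -E 'clock|tcp|wrist_f'
python3 - <<'E'
from workcell import env
from h import *
c=env.read_camera("top");cv2.imwrite("pics/end.png",c["img"][:,:,::-1])
a=cv2.imread("pics/top0.png").astype(int);b=c["img"][:,:,::-1].astype(int)
m=(abs(a-b).max(2)>25).astype(np.uint8); n,_,st,ce=cv2.connectedComponentsWithStats(m)
for i in range(1,n):
    if st[i,4]>15: print(st[i],ce[i].round())
E
```

```text
clock: 13.3
tcp_pos: [0.4438, -0.0246, 0.173]
wrist_force: [1.9, -0.4, 0.3]
clock: 13.72
tcp_pos: [0.425, 0.0926, 0.1912]
wrist_force: [-0.3, -0.6, -0.2]
[331 195  30  31 720] [346. 210.]
[294 201  31  31 728] [309. 216.]
[ 224  218   69  110 2731] [265. 263.]
[229 302  46   4 118] [250. 304.]
[206 306  23  94 492] [216. 359.]
[ 481  311  159   89 7112] [578. 357.]
[ 289  323  141   77 5553] [351. 356.]
[ 257  328   31   64 1120] [272. 355.]
[284 381  14  11  79] [290. 385.]
[295 387  16  13  74] [300. 393.]
[314 387  35  13 199] [334. 395.]
[301 391  16   9  78] [307. 396.]
[285 395   8   5  30] [288. 397.]
```

The only changes from the first top view are the pan, moved from (309,216) to the recess at (346,210), and the arm itself.

```bash
python3 -c "
from workcell import env
print(env.hand_in())"
```

```text
the job is handed in; nothing more can be done
None
```

The pan is seated flat in the recess, the zero key was pressed fully down and released afterwards, and the job is handed in at about 14 s; a before/after top-view comparison showed nothing but the pan and the arm had moved.

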